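Feel the locking pin home in a valve gearbox

ROBOT

A 7-joint arm with a two-finger parallel gripper is mounted at the origin on the work surface. World frame = base frame: x ahead of the robot, y to its left, z up, the work surface at z = 0. Lengths are in mm, angles in rad, forces in N, time in s.
With the tool pointing down it reaches from about 400 to 925 mm from the base axis. Payload 4.1 kg.
Tool frame: the origin (TCP) lies between the finger pads; the fingertips stand 17 mm ahead of it and the grasp point (between the pads) lies 2 mm behind it (finger_overhang is the z of the fingertips in the tool frame, in mm); z points along the fingers, y is the line along which they close (so a half turn about z gives the same grasp; the last joint's range is limited). The gripper opens to 85 mm and grips with 20 to 120 N. Pads are 22 mm wide; open, the fingers measure 114 mm over their backs; the gripper's body (76 mm by 85 mm) begins 54 mm behind the grasp point. The pads swing forward as they close: fully open they stand 13 mm farther back than shut.
Start: joints at [-0.099, 0.398, 0.045, 1.537, -0.019, 1.207, -0.051], TCP at [650.032, 0.031, 248.347] pointing down, gripper open.
Joint ranges: [-2.82, 2.82], [-0.49, 2.23], [-1.37, 1.46], [0, 2.46], [-1.36, 4.5], [0.23, 2], [-2.94, 2.94]. Speed limits (rad/s): [2.57, 2.57, 3.14, 3.14, 3.14, 3.14, 3.14].

INTERFACE

Orientations are given as a rotation vector (axis times angle).
In Python, from workcell import sense, snapshot, hand_in, finger_overhang gives the robot as it stands.
- The arm moves only by the shell command python3 -m handwheel 'ROWS'. ROWS is JSON, a list of rows, each a list of 5 numbers: the closure in counts, from 0 (fully open) to 255 (shut), then the shift along the tool's x, y, z in cm, then the turn about the tool's z in rad. A call has 1 to 20 rows; each row shifts and turns the commanded pose from where the row before left it, along the tool's axes as they then stand; what a row does not reach is not made up. A row lasts 1/12 s, in which the tool goes at most 41.7 mm and 7.16 degrees, less where a joint would pass 70% of its speed; a pose out of reach is approached as far as the arm can. A call is refused whole if a number of a shift passes 4.17 or a number of a turn 0.125, either way. A call with a gripper value outside its range is refused whole. The fingers move at their own pace and stop on an object; the grip force is fixed at half the most. Time passes only in rows, so rows that do not move let the fingers close. It gives the time, the measured TCP pose, the force, the opening and the grip force at its end, in the units of the state.
- sense(): the state, without advancing time (a new reading comes with each control period).
- snapshot(name): name is "scene" or "side" or "wrist"; returns a dict with "pixels" (384x512x3 uint8, red, green, blue), "depth" (384x512 float32, mm along the optical axis (not along the pixel's ray), 0 where there is no reading), "fx", "fy", "cx", "cy" (pixels), "k1" (the pictures are not rectified: a ray, as slopes to the right and down, at radius r is drawn at 1 + k1 r^2 times it, then the intrinsics apply), "position" and "attitude" of the camera in the world. Camera axes: x right, y down, z forward; pixel columns grow to the right and rows downward; lengths in mm; the calibration is good to about 2 mm. A picture is of the moment at which its call begins.
- hand_in(): hands the job in; it is judged then, once.
The state is a dict: "t": time; "qpos": joint angles; "joint_vel": joint speeds; "joint_efforts": joint torques, N m; "tcp_pos": TCP position; "tcp_rot": TCP orientation; "wrist_force": force on the tool from outside, world axes, zero at the start; "torque": the same for the moment, N m; "grip_width": finger opening in mm; "gripper_force": force on a finger pad.
Only numpy, scipy, OpenCV 4.12 (cv2) and the standard library are available. Lean on these libraries where they do the work, as an engineer would, in place of code of your own. Each camera call takes 0.05 s, during which the arm holds its last target. There are 200 camera calls.

TASK

Lock the blue valve gearbox: lift the locking pin with the orange handle out of its stand, put its nose through the slot in the gearbox's front plate and feel sideways along the slot until it drops into the hole hidden behind, then push it fully home, collar against the plate, and let go. Work gently, never loading the gearbox with more than about 25 N, and leave the other things on the bench where they are.

Things in the scene. Friction and masses are not known exactly. Their poses are not given: they have to be found in the camera images.
- gearbox: Fixed blue box, 104 mm deep (x), 130 wide (y), 110 tall, on a dark base 130 x 150 x 12 mm; round boss and shaft stub on top, to 128 mm. Origin: centre of underside. x points level away from the robot side, into the front; y to the left, z up. Its front (towards -x) is a bare aluminium plate 6 mm thick, outer face 50 mm before the origin.
- slot (a point): Middle of the slot's mouth on the front plate's outer face, 75 mm above the table; axes as the gearbox. The slot is level, 49 mm long (y) and 16 mm high (z), and goes through the 6 mm plate.
- block_front (a point): Point 22 mm straight in (x) from the slot's middle, on the plane of the hidden steel lock block's flat front. Its one round hole, 15 mm wide and 22 mm long with free space behind, is at this height but up to 14 mm to either side (y), unknown, fixed during the job. Pressed along x the sprung block yields up to 6 mm (1.5 N at first, 1.5 N per mm more, rigid past 10.5 N); it does not move sideways.
- pin_grip (a point): Centre of the orange handle of the loose locking pin (about 120 g). Handle 32 mm long (x), 16 wide (y), 34 tall (z), to be gripped across the 16 mm from above. x runs along the pin to its nose, z up. At the start the pin lies level in its stand, this point 50 mm above the table. The bare square neck, 12 mm, runs from 16 to 34 mm ahead of this point.
- pin_collar (a point): Centre of the front face of the pin's steel collar (26 mm across, 6 mm thick), 40 mm ahead of the handle's centre. This face lies against the front plate when the pin is fully home.
- pin_tip (a point): Centre of the pin's flat tip, 86 mm ahead of the handle's centre and 46 mm ahead of the collar's face. The round shank is 12 mm across and its last 7 mm narrow to 6 mm at the tip.
- stand: Fixed black stand, origin at centre of underside: base 78 x 60 x 8 mm, two posts 34 mm wide, 54 mm tall, 20 mm behind and 21 mm ahead of the origin (x), with open-topped notches 14 mm wide, bottom at 44 mm, under the pin's neck and shank. The pin points along x; its handle's centre is 45 mm behind the origin. Lift straight up at least 15 mm to clear the notches.
- grease_jar_at (a point): Bystander, not to be disturbed: closed white-capped jar, 48 mm across, 60 mm tall. This point is its origin.
- wrench_at (a point): Bystander, not to be disturbed: steel wrench lying flat. This point is its origin.
- screwdriver_at (a point): Bystander, not to be disturbed: screwdriver lying flat. This point is its origin.
- flange_at (a point): Bystander, not to be disturbed: steel ring flange, 68 mm across, 16 mm tall. This point is its origin.
- carton_at (a point): Bystander, not to be disturbed: cardboard carton 110 x 80 x 60 mm. This point is its origin.
- tape_at (a point): Bystander, not to be disturbed: yellow ring, 90 mm across, 25 mm tall. This point is its origin.
- bush_at (a point): Bystander, not to be disturbed: brass cylinder 32 mm across, 40 mm tall. This point is its origin.
Things that resemble listed ones, but are neither listed nor needed, are in the scene too. What is shaped like the gearbox but purple or red is not meant.

How it is judged (in metres and radians):
On the way, in this order (a step that is already met when the one before it is completed fails the run):
1. the pin's nose is through the slot, behind the front plate (x of pin_tip in the frame of slot between 0.01 and 0.03 m and distance between pin_tip and slot below 0.045 m), for 0.1 s.
2. the nose has dropped into the hidden hole (x of pin_tip in the frame of slot above 0.033 m and distance between pin_tip and slot below 0.055 m), for 0.1 s.
At the end, for the whole second after the job is handed in: The pin sits in the hidden hole, pushed home so that its tip is at least 43.5 mm inside the front plate's outer face (46 mm is collar against plate), in line with the hole within 0.15 rad, at rest and released (x of pin_tip in the frame of slot above 0.0435 m and distance between pin_tip and slot below 0.055 m and angle between the x axis of pin_tip and the x axis of slot, either way round below 0.15 rad and linear speed of pin below 0.02 m/s); the robot touches nothing.
It fails at once if the gearbox (plate, case or lock block) is loaded with more than 30 N (contact force between gearbox and anything else above 30 N).
It fails at once if a bystander is shifted by more than 20 mm (distance of any of grease_jar_at, wrench_at, screwdriver_at, flange_at, carton_at, tape_at, bush_at from where it was at the start of the episode above 0.02 m).
It also fails if it takes over 72 s, if anything falls off the work surface, if the arm or the gripper's body presses on something with over 40 N, if the wrist force passes 120 N, or if a joint passes its speed limit or range.

## Working session

There is one attempt and no reset: what is moved stays moved. The work goes in short steps, Python scripts to look and compute and a shell command to move; the robot and the scene stay as the last step left them, time stands still between calls to the robot, and variables do not carry over. Pictures are saved under pics/ and viewed, at most 10 in all, crops included, and the job is handed in when it is done.

```bash
mkdir -p pics; ls; cat > h.py <<'E'
import numpy as np, cv2
from scipy.spatial.transform import Rotation as R
from workcell import sense, snapshot, hand_in, finger_overhang
def att(a):
    a=np.array(a,float)
    return a if a.shape==(3,3) else R.from_rotvec(a).as_matrix()
def rays(s,uv):
    uv=np.asarray(uv,float).reshape(-1,2)
    d=np.c_[(uv[:,0]-s['cx'])/s['fx'],(uv[:,1]-s['cy'])/s['fy']]
    n=d.copy()
    for _ in range(20): n=d/(1+s['k1']*(n**2).sum(1,keepdims=True))
    return np.c_[n,np.ones(len(n))]
def plane(s,uv,z):
    r=rays(s,uv)@att(s['attitude']).T; p=np.array(s['position'])
    return p+r*((z-p[2])/r[:,2])[:,None]
def pts(s,uv):
    uv=np.asarray(uv).reshape(-1,2); dep=s['depth'][uv[:,1].astype(int),uv[:,0].astype(int)]
    return np.array(s['position'])+(rays(s,uv)*dep[:,None])@att(s['attitude']).T
E
python3 - <<'E'
from h import *
import pickle
for n in ['scene','side']:
    s=snapshot(n); cv2.imwrite(f'pics/{n}.png',s['pixels'][...,::-1]); pickle.dump(s,open(n+'.pkl','wb'))
    print(n,s['position'],s['attitude'],s['fx'],s['k1'])
print(sense(),finger_overhang)
E
```

```text
pics
scene [1186.35708972 -320.9039541  1115.95844075] [-2.1765929  -1.48609311  0.45897835] 387.60013095952013 -0.03611960523982571
side [ 143.25953765 1135.63632959 1559.0215838 ] [-0.43534168  2.81107095 -1.06754834] 487.3144763204845 -0.15577830978106888
{'t': 0.1, 'qpos': array([-0.09899155,  0.39913718,  0.04503067,  1.53775914, -0.01869628,
        1.20690447, -0.05068869]), 'joint_vel': array([-5.32751083e-04, -4.23802723e-04,  7.89387336e-04, -3.88573539e-03,
       -2.71033877e-04,  1.12722035e-03,  3.03554613e-05]), 'joint_efforts': array([ 3.69826899e-03, -4.76260614e+01,  1.37053739e+00, -2.54949743e+01,
        1.21164820e-02,  5.01686634e-03, -1.94127927e-05]), 'tcp_pos': array([6.49456316e+02, 2.34231920e-02, 2.47352553e+02]), 'tcp_rot': array([-2.22047781e+00, -2.22074725e+00,  2.11843039e-03]), 'wrist_force': array([-0.14457122, -0.36441857,  0.18945735]), 'torque': array([ 0.01346809, -0.00452937, -0.02117004]), 'gripper_force': 0.0, 'grip_width': 85.71939052945798} 17.0
```

View pics/scene.png

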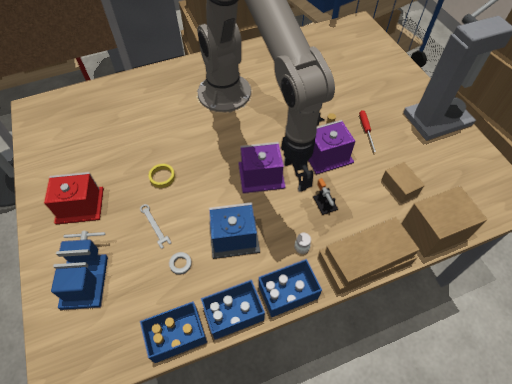

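View pics/side.png

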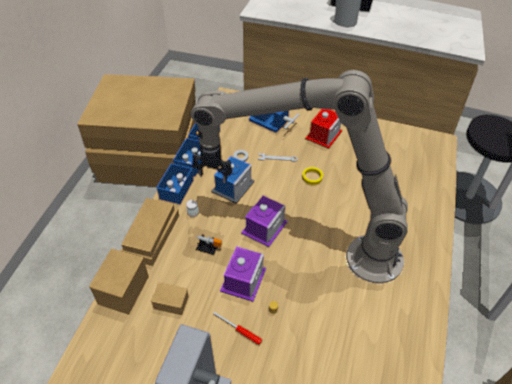

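The scene view shows the blue gearbox at (233,229). The lookalikes are purple at (262,167) and (331,146), red at (75,197), and a blue vise at (80,280). Only (233,229) is a blue gearbox. The orange-handled pin in its black stand is at (323,190), and at (209,242) in the side view. I'll confirm both with a crop and measure them.

```bash
python3 - <<'E'
from h import *
import pickle
S={n:pickle.load(open(n+'.pkl','rb')) for n in ['scene','side']}
a=S['scene']['pixels'][165:270,195:355,::-1]; b=S['side']['pixels'][140:260,170:300,::-1]
f=lambda i:cv2.resize(i,(400,int(i.shape[0]*400/i.shape[1])),interpolation=cv2.INTER_CUBIC)
a,b=f(a),f(b); H=max(len(a),len(b)); o=np.zeros((H,800,3),np.uint8); o[:len(a),:400]=a; o[:len(b),400:]=b
cv2.imwrite('pics/crop1.png',o)
roi={'scene':((205,200,262,256),(312,176,342,216)),'side':((210,150,258,202),(192,230,226,256))}
for n,s in S.items():
    hsv=cv2.cvtColor(s['pixels'],cv2.COLOR_RGB2HSV)
    def get(r):
        x0,y0,x1,y1=r; u,v=np.meshgrid(np.arange(x0,x1),np.arange(y0,y1)); uv=np.c_[u.ravel(),v.ravel()]
        return uv,pts(s,uv),hsv[uv[:,1],uv[:,0]].astype(int)
    uv,p,h=get(roi[n][0]); blue=(h[:,0]>100)&(h[:,0]<125)&(h[:,1]>120)
    t=blue&(abs(p[:,2]-110)<6); q=p[t]
    print(n,'top n',t.sum(),'z',np.median(q[:,2]),cv2.minAreaRect(q[:,:2].astype(np.float32)))
    t=(abs(p[:,2]-128)<6); print('stub',t.sum(),p[t].mean(0) if t.any() else '')
    t=(h[:,1]<60)&(p[:,2]>25)&(p[:,2]<102)&(h[:,2]>70);print('plate n',t.sum())
    if t.sum()>20:
        q=p[t]; print(q.mean(0),q.min(0),q.max(0))
        for _ in range(4):
            c=np.median(q,0);w=np.linalg.svd(q-q.mean(0),full_matrices=False)[2][2]; d=(q-q.mean(0))@w; q=q[abs(d)<max(3,1.5*d.std())]
        print('plane',q.mean(0),w,len(q),d.std(),np.degrees(np.arctan2(-w[1],-w[0])))
    uv,p,h=get(roi[n][1]); t=(h[:,0]<18)&(h[:,0]>5)&(h[:,1]>190)&(p[:,2]>25)
    q=p[t]; print('orange',t.sum(),uv[t].mean(0),q.mean(0),q.max(0)); 
    tp=q[q[:,2]>62]; print('otop',len(tp),tp.mean(0) if len(tp) else '',cv2.minAreaRect(tp[:,:2].astype(np.float32)) if len(tp)>3 else '')
    t=(h[:,2]<60)&(p[:,2]>1)&(p[:,2]<70); print('black',t.sum(),p[t].mean(0),cv2.minAreaRect(p[t][:,:2].astype(np.float32)))
E
```

```text
scene top n 1057 z 109.3780816856314 ((643.5970458984375, -187.97891235351562), (127.99691772460938, 99.77555084228516), 76.68305969238281)
stub 52 [ 650.07245701 -190.74690477  126.46433086]
plate n 0
orange 18 [319.83333333 184.66666667] [593.9553172  134.30434146  58.99273773] [605.42973248 139.30865919  68.69868583]
otop 6 [594.32917911 134.90342555  65.99993738] ((595.2996826171875, 134.5283660888672), (21.731964111328125, 5.439713478088379), 11.209488868713379)
black 283 [643.03885171 131.68639263  17.44183094] ((636.4768676757812, 139.4354248046875), (76.8502426147461, 56.65827178955078), 1.0172045230865479)
side top n 229 z 110.19360227867014 ((643.66650390625, -183.1898193359375), (133.7350616455078, 92.49390411376953), 74.73971557617188)
stub 9 [ 637.2291356  -185.04982442  125.44922534]
plate n 220
[ 597.66424444 -163.95105117   63.42634195] [ 573.65518082 -335.6529903    25.29438566] [ 707.12902776 -106.85866909  101.91547402]
plane [ 592.04268071 -167.03381267   64.69279958] [ 0.97453208 -0.224089    0.00844662] 165 1.4578662918543805 167.05021625279102
orange 51 [216.88235294 242.56862745] [590.57309513 147.93788777  56.19493095] [606.05370079 155.33085949  70.03546895]
otop 16 [591.09362568 145.83962872  65.77417337] ((589.8573608398438, 147.07354736328125), (10.112152099609375, 27.56521224975586), 66.45820617675781)
black 156 [634.91278503 154.28935386  16.77872283] ((634.5797119140625, 150.9320526123047), (40.071285247802734, 72.6512680053711), 88.47280883789062)
```

View pics/crop1.png

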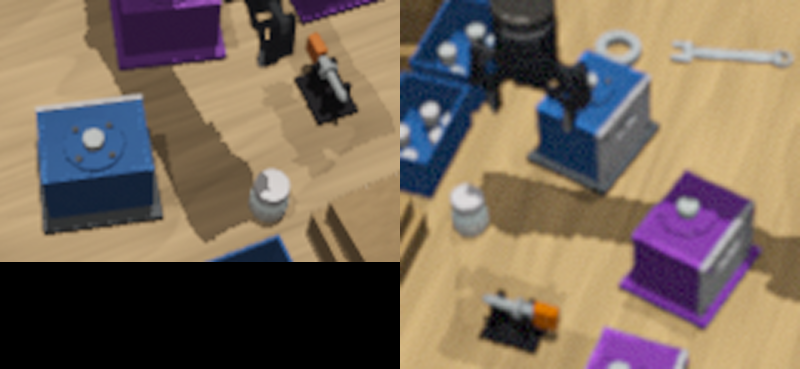

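The crop confirms both. The gearbox is blue with an aluminium front facing the robot, yawed about -13°, and the pin's handle end points towards the robot. I'll take a wrist view above the gearbox for precision.

```bash
python3 -m handwheel '[[0,-3,0,-1.5,0],[0,-3,0,-1.5,0],[0,-3,0,-1.5,0],[0,-3,0,-1.5,0],[0,-3,0,-1.5,0],[0,-3,0,0,0],[0,0,0,0,0.12],[0,0,0,0,0.12],[0,0,0,0,0.12],[0,0,0,0,0.12],[0,0,0,0,0.12],[0,0,0,0,0.12],[0,0,0,0,0.12],[0,0,0,0,0.12],[0,0,0,0,0.12],[0,0,0,0,0.12],[0,0,0,0,0.12],[0,0,0,0,0.12],[0,0,0,0,0.12],[0,0,0,0,0]]'
python3 - <<'E'
from h import *
import pickle
s=snapshot('wrist'); cv2.imwrite('pics/w1.png',s['pixels'][...,::-1]); pickle.dump(s,open('w1.pkl','wb'))
st=sense(); print(s['position'],att(s['attitude']).round(3),st['tcp_pos'],R.from_rotvec(st['tcp_rot']).as_matrix().round(3),st['qpos'],st['wrist_force'])
E
```

```text
t: 1.77
tcp_pos: [649.8, -179.8, 322.6]
tcp_rot: [3.142, 0.014, -0.002]
wrist_force: [-0.2, 1.7, 0.3]
grip_width: 85.8
gripper_force: 0.0
[ 727.84143549 -179.06457448  448.6094911 ] [[ 0.009 -0.951 -0.308]
 [-1.    -0.009 -0.002]
 [-0.001  0.308 -0.951]] [ 649.8447453  -179.70281756  322.70905483] [[ 1.     0.013 -0.001]
 [ 0.013 -1.    -0.   ]
 [-0.001  0.    -1.   ]] [-0.06636008  0.42782118  0.39990249  1.37324664 -0.16509886  1.37439147
 -1.22388417] [0.04119004 0.93156171 0.41030978]
```

View pics/w1.png

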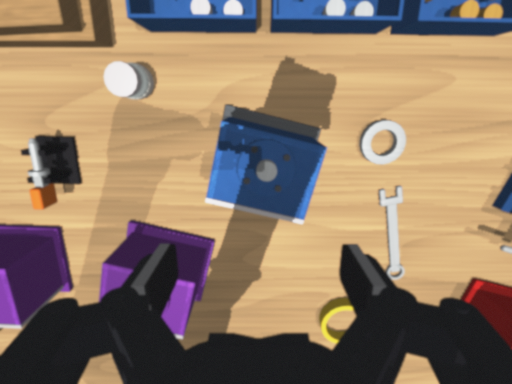

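The wrist view shows the gearbox top at (266,168) with the white plate edge from (207,201) to (302,221). The pin is at (40,170), the jar at (122,80), and a purple box is near the approach at (155,270). Next I'll measure them.

```bash
python3 - <<'E'
from h import *
import pickle
s=pickle.load(open('w1.pkl','rb')); print(s['fx'])
hsv=cv2.cvtColor(s['pixels'],cv2.COLOR_RGB2HSV).astype(int)
v,u=np.mgrid[0:384,0:512]; uv=np.c_[u.ravel(),v.ravel()]; P=pts(s,uv).reshape(384,512,3)
h,S,V=hsv[...,0],hsv[...,1],hsv[...,2]
def box(x0,y0,x1,y1): return (u>=x0)&(u<x1)&(v>=y0)&(v<y1)
g=box(195,95,335,235); z=P[...,2]
def rect(m,zz=None):
    q=np.c_[u[m],v[m]]; X=plane(s,q,zz) if zz else P[m]
    r=cv2.minAreaRect(X[:,:2].astype(np.float32)); return m.sum(),np.round(r[0],1),np.round(r[1],1),round(r[2],2),np.median(P[m][:,2]).round(1)
top=g&(abs(z-110)<5); print('top all',rect(top),rect(top,110))
blue=top&(S>110); print('top blue',rect(blue),rect(blue,110))
pl=g&(S<70)&(abs(z-110)<6)&(v>190); print('plate strip',rect(pl),rect(pl,110))
st=g&(abs(z-128)<4); print('stub',rect(st),rect(st,128))
o=box(20,170,70,220)&(h<18)&(S>170); print('orange all',rect(o)); ot=o&(abs(z-67)<4); print('orange top',rect(ot),rect(ot,67))
b=box(20,125,90,200)&(V<60)&(z<14);print('stand base',rect(b),rect(b,8))
# shank: light, low sat, between posts
sh=box(20,130,60,200)&(S<60)&(V>110)&(z>40); q=P[sh]; l=cv2.fitLine(q[:,:2].astype(np.float32),cv2.DIST_HUBER,0,.01,.01).ravel(); print('shank',sh.sum(),l,q.min(0),q.max(0))
for nm,bx in dict(p1=(95,215,220,340),p2=(0,220,75,330)).items():
    m=box(*bx)&(h>130)&(h<160)&(abs(z-110)<5); print(nm,rect(m))
    q=P[box(*bx)&(h>130)&(h<160)]; print(q.min(0),q.max(0))
m=box(95,50,160,105)&(abs(z-60)<5); print('jar',rect(m))
E
```

```text
281.7319261520326
top all (np.int64(6015), array([ 638.2, -186.7]), array([130.4, 106.7]), 76.73, np.float64(110.4)) (np.int64(6015), array([ 639.4, -186.9]), array([130.2, 105.1]), 76.76, np.float64(110.4))
top blue (np.int64(5235), array([ 643.2, -187.5]), array([127.8,  96.8]), 76.85, np.float64(110.4)) (np.int64(5235), array([ 643.5, -187.4]), array([127.7,  97. ]), 76.81, np.float64(110.4))
plate strip (np.int64(560), array([ 596.6, -180.5]), array([ 44.6, 137.1]), 0.7, np.float64(110.3)) (np.int64(560), array([ 596.7, -180.5]), array([ 44.1, 137.2]), 0.56, np.float64(110.3))
stub (np.int64(331), array([ 649.1, -189.2]), array([23.8, 22.3]), 0.34, np.float64(128.3)) (np.int64(331), array([ 649.1, -189.2]), array([24. , 22.3]), 0.56, np.float64(128.3))
orange all (np.int64(435), array([663. , -10.7]), array([ 29.6, 359.7]), 25.76, np.float64(62.8))
orange top (np.int64(211), array([590.3, 140.9]), array([13.9, 29.2]), 88.82, np.float64(67.4)) (np.int64(211), array([590.3, 139.6]), array([17. , 29.6]), 88.4, np.float64(67.4))
stand base (np.int64(1159), array([634.7, 138. ]), array([56.4, 73.7]), 89.47, np.float64(8.7)) (np.int64(1159), array([634.7, 137.7]), array([72.9, 57.9]), 0.36, np.float64(8.7))
shank 478 [ 9.9931157e-01 -3.7099078e-02  6.4126031e+02  1.3898108e+02] [ 604.91453309 -179.06457448   49.05875155] [727.84143549 157.37007453 448.6094911 ]
p1 (np.int64(1835), array([449.2, -16. ]), array([129.9, 101.4]), 75.88, np.float64(110.3))
[ 273.96887455 -179.06457448   -0.65347951] [727.84143549  50.58914227 448.6094911 ]
p2 (np.int64(942), array([451.3, 189.2]), array([ 32.2, 103.7]), 84.85, np.float64(110.4))
[ 387.87824376 -179.06457448    2.97763186] [727.84143549 267.40937344 448.6094911 ]
jar (np.int64(921), array([752.9,  -0.8]), array([41.8, 39.8]), 89.37, np.float64(60.5))
```

Measured values:
- Gearbox yaw is -13.2°, and its depth and width match the given sizes.
- The slot is at about (589.5, -175, 75).
- The handle is at (590, 139.5), top z 67.4 against an expected 67. The stand gives (589.7, 138), which agrees.

Next I'll move above the pin.

```bash
python3 -m handwheel '[[0,-0.56,-3.2,0,0],[0,-0.56,-3.2,0,0],[0,-0.56,-3.2,0,0],[0,-0.56,-3.2,0,0],[0,-0.56,-3.2,1,0],[0,-0.56,-3.2,2,0],[0,-0.56,-3.2,3,0],[0,-0.56,-3.2,3,0],[0,-0.56,-3.2,3,0],[0,-0.56,-3.2,3,0],[0,0,0,0,0.03],[0,0,0,0,0],[0,0,0,0,0]]'
python3 - <<'E'
from h import *
import pickle
s=snapshot('wrist'); cv2.imwrite('pics/w2.png',s['pixels'][...,::-1]); pickle.dump(s,open('w2.pkl','wb'))
st=sense(); print(st['tcp_pos'],R.from_rotvec(st['tcp_rot']).as_matrix().round(3).tolist(),st['wrist_force'])
hsv=cv2.cvtColor(s['pixels'],cv2.COLOR_RGB2HSV).astype(int)
v,u=np.mgrid[0:384,0:512]; P=pts(s,np.c_[u.ravel(),v.ravel()]).reshape(384,512,3)
h,S,V=hsv[...,0],hsv[...,1],hsv[...,2]
near=(abs(P[...,0]-590)<40)&(abs(P[...,1]-139)<40)
o=near&(h<18)&(S>170)&(abs(P[...,2]-67)<3); q=P[o]; print(len(q),np.median(q[:,2]),q.mean(0),cv2.minAreaRect(q[:,:2].astype(np.float32)))
sh=(abs(P[...,1]-139)<25)&(P[...,0]>634)&(P[...,0]<676)&(P[...,2]>50)&(P[...,2]<62)&(S<60)&(V>100); q=P[sh]; print(len(q),cv2.fitLine(q[:,:2].astype(np.float32),cv2.DIST_HUBER,0,.01,.01).ravel(),q[:,2].max())
E
```

```text
t: 2.9
tcp_pos: [592.1, 131.7, 180.2]
tcp_rot: [3.141, -0.026, 0.0]
wrist_force: [0.4, -0.5, -0.4]
grip_width: 85.3
gripper_force: 0.0
[592.81459777 130.78852176 181.02021056] [[1.0, -0.019, 0.002], [-0.019, -1.0, -0.001], [0.002, 0.001, -1.0]] [ 0.42301302 -0.75801968  0.64963836]
393 67.11885263234743 [592.98652166 142.03709001  67.09483901] ((590.8929443359375, 142.3141632080078), (13.680013656616211, 29.322179794311523), 88.49823760986328)
606 [ 9.9962473e-01 -2.7393714e-02  6.5464941e+02  1.4045175e+02] 58.22567025389415
```

View pics/w2.png

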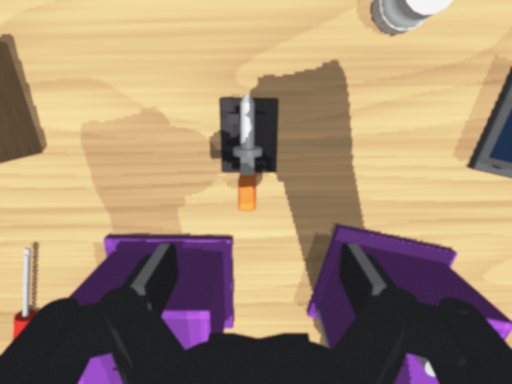

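The handle is at (247,190) and the pin points straight up the picture. It measures (591, 142) with yaw -1.5°. The purple boxes lie clear, behind it. I'll descend and grip.

```bash
python3 -m handwheel '[[0,-0.15,-1.07,2,0.008],[0,0,0,3,0],[0,0,0,3,0],[0,0,0,2,0],[0,0,0,1.5,0],[0,0,0,1,0],[0,0,0,0.7,0],[0,0,0,0,0],[0,0,0,0,0],[0,0,0,0,0]]'
```

```text
t: 3.78
tcp_pos: [591.9, 142.7, 49.6]
tcp_rot: [-3.141, 0.043, -0.004]
wrist_force: [0.5, -0.1, 0.7]
grip_width: 85.0
gripper_force: 0.0
```

```bash
python3 -m handwheel '[[60,0,0,0.1,0],[120,0,0,0,0],[180,0,0,0,0],[230,0,0,0,0],[255,0,0,0,0],[255,0,0,0,0],[255,0,0,0,0],[255,0,0,0,0],[255,0,0,0,0],[255,0,0,0,0],[255,0,0,0,0],[255,0,0,0,0]]'
```

```text
t: 4.78
tcp_pos: [590.7, 142.8, 47.5]
tcp_rot: [-3.141, 0.043, -0.0]
wrist_force: [-1.3, -1.2, 3.0]
grip_width: 15.6
gripper_force: 58.9
```

```bash
python3 -m handwheel '[[255,0,0,-0.5,0],[255,0,0,-1,0],[255,0,0,-1.5,0],[255,0,0,-2.5,0],[255,0,0,-2.5,0],[255,0,0,-2.5,0],[255,0,0,-2.5,0],[255,0,0,0,0],[255,0,0,0,0]]' && python3 -m handwheel '[[255,-0.5,1.5,0,0],[255,-1,2.8,0,0],[255,-1,2.8,0,0],[255,-1,2.8,0,0],[255,-1,2.8,0,0],[255,-1,2.8,0,0],[255,-1,2.8,0,0],[255,-1,2.8,0,0],[255,-1,2.8,0,0],[255,-1,2.8,0,0],[255,-0.6,2.8,0,0],[255,0,0,0,0.07],[255,0,0,0,0.07],[255,0,0,0,0.063],[255,0,0,0,0],[255,0,0,0,0],[255,0,0,0,0]]'
python3 - <<'E'
from h import *
import pickle
s=snapshot('wrist'); cv2.imwrite('pics/w3.png',s['pixels'][...,::-1]); pickle.dump(s,open('w3.pkl','wb'))
st=sense(); print(st['tcp_pos'],R.from_rotvec(st['tcp_rot']).as_matrix().round(3).tolist(),st['wrist_force'],st['grip_width'])
E
```

```text
t: 5.53
tcp_pos: [591.7, 142.9, 179.4]
tcp_rot: [-3.14, 0.043, -0.006]
wrist_force: [-0.9, -0.5, -0.8]
grip_width: 15.4
gripper_force: 58.5
t: 6.95
tcp_pos: [480.6, -149.5, 176.4]
tcp_rot: [3.121, -0.359, -0.003]
wrist_force: [0.9, 0.7, 0.3]
grip_width: 15.5
gripper_force: 58.5
[ 480.95308773 -149.44639209  176.67944303] [[0.974, -0.227, -0.001], [-0.227, -0.974, 0.0], [-0.001, 0.0, -1.0]] [-0.39223514  1.39718869 -0.63181261] 15.288024901807768
```

View pics/w3.png

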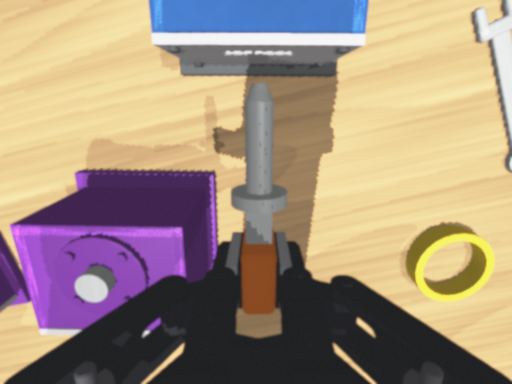

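The pin is held straight, with its tip at (260,85). The plate edge is level at v≈40, from (152,40) to (366,40), so yaw is aligned. I'll measure the pin and plate together in this one view.

```bash
python3 - <<'E'
from h import *
import pickle
s=pickle.load(open('w3.pkl','rb')); st=sense(); T=R.from_rotvec(st['tcp_rot']).as_matrix(); t=st['tcp_pos']
hsv=cv2.cvtColor(s['pixels'],cv2.COLOR_RGB2HSV).astype(int)
v,u=np.mgrid[0:384,0:512]; P=pts(s,np.c_[u.ravel(),v.ravel()]).reshape(384,512,3)
L=(P-t)@T; h,S,V=hsv[...,0],hsv[...,1],hsv[...,2]   # tool coords
pin=(u>225)&(u<295)&(v>75)&(v<240)&(abs(L[...,2])<25)&(S<80)
q=L[pin]; print('tip x',q[:,0].max())
for x0 in range(42,92,6):
    k=q[(q[:,0]>=x0)&(q[:,0]<x0+6)]; 
    if len(k)>3: print(x0,len(k),'ymid',(k[:,1].min()+k[:,1].max())/2,'ytop',np.median(k[k[:,2]<k[:,2].min()+1.5][:,1]).round(2),'ztop',np.percentile(k[:,2],3).round(2))
pl=(v<60)&(S<60)&(V>170)&(abs(P[...,2]-110)<5); 
# front edge: last strip row per column
e=[]
for c in range(160,362,4):
    r=np.where(pl[:,c])[0]
    if len(r): e.append([c,r.max()+.5])
X=(plane(s,np.array(e),110)-t)@T; f=np.polyfit(X[:,1],X[:,0],1); print('edge x at y0,slope',f[1],f[0],np.abs(np.polyval(f,X[:,1])-X[:,0]).max())
cc=np.where(pl.any(0))[0]; print('cols',cc.min(),cc.max()); X=(plane(s,[[cc.min(),40],[cc.max()+1,40]],110)-t)@T; print('plate ends',X)
X=(P-t)@T; k=(u>185)&(u<335)&(v>44)&(v<66)&(S<60)&(P[...,2]<105)&(P[...,2]>15); q=P[k];print('face', k.sum(),np.median(((q-t)@T)[:,0]))
E
```

```text
tip x 84.49902592454431
42 354 ymid 0.6490953762099716 ytop 0.63 ztop -9.26
48 365 ymid 0.6660229808769045 ytop 0.62 ztop -9.35
54 379 ymid 0.6448747668037162 ytop 0.82 ztop -9.46
60 392 ymid 0.3990939130203368 ytop 0.61 ztop -9.4
66 433 ymid 0.6078769449120571 ytop 0.6 ztop -9.36
72 454 ymid 0.6082257946146465 ytop 0.59 ztop -9.43
78 335 ymid 0.5988659346350929 ytop 0.59 ztop -8.47
84 20 ymid 0.6020619098374309 ytop 0.59 ztop -6.31
edge x at y0,slope 110.43775109156671 -0.005547231203132616 0.4985620521993184
cols 149 368
plate ends [[113.18157012 -66.89937717  66.52600085]
 [113.22767564  68.16504518  66.55283208]]
face 2654 111.13325811625742
```

```bash
python3 - <<'E'
from h import *
import pickle
s=pickle.load(open('w3.pkl','rb')); st=sense(); T=R.from_rotvec(st['tcp_rot']).as_matrix(); t=st['tcp_pos']
v,u=np.mgrid[0:384,0:512]; P=pts(s,np.c_[u.ravel(),v.ravel()]).reshape(384,512,3)
print(t,'platetop',np.median(P[34:39,170:350,2]),'blue',np.median(P[5:25,170:340,2]),'table',np.median(P[120:150,330:420,2]),np.median(P[230:300,330:390,2]))
L=(P-t)@T; 
for c in (90,110,130,150,165): print(c,P[c,254:267,2].max())
E
```

```text
[ 480.95308773 -149.44639209  176.67944303] platetop 110.46318217515528 blue 110.59193290519423 table 0.27224288555967746 0.5801464125263749
90 184.4574068036945
110 186.5783866445338
130 186.7606164014801
150 186.370055317275
165 186.1831032035646
```

```bash
python3 -m handwheel '[[255,0,0,1.5,0],[255,0,0,2,0],[255,0,0,2,0],[255,0,0,2,0],[255,0,0,1.5,0],[255,0,0,1,0],[255,0,0,0.4,0],[255,0,0,0,0],[255,0,0,0,0],[255,0,0,0,0]]'
cat > m.py <<'E'
from h import *
st=sense(); T=R.from_rotvec(st['tcp_rot']).as_matrix(); t=st['tcp_pos']; s=snapshot('wrist')
v,u=np.mgrid[0:384,0:512]; P=pts(s,np.c_[u.ravel(),v.ravel()]).reshape(384,512,3); L=(P-t)@T
hsv=cv2.cvtColor(s['pixels'],cv2.COLOR_RGB2HSV).astype(int)
pl=(hsv[...,1]<60)&(hsv[...,2]>170)&(abs(P[...,2]-110)<4)&(L[...,0]>40)&(L[...,0]<140); w=P[pl]; l=L[pl]
print('tcp',t,'yaw',np.arctan2(T[1,0],T[0,0]),'F',st['wrist_force'])
print('plate n',len(w),'z',np.median(w[:,2]),'y',l[:,1].min(),l[:,1].max())
m=abs(l[:,1])<55; 
xs=[l[(abs(l[:,1]-c)<3)][:,0].min() for c in range(-50,51,10)]; f=np.polyfit(range(-50,51,10),xs,1); print('front x',f)
pin=(abs(L[...,1]-.6)<4)&(abs(L[...,2])<14)&(hsv[...,1]<80)&(L[...,0]>50)&(L[...,0]<88); q=P[pin]; l=L[pin]
print('tip x',l[:,0].max(),'ytop',[float(np.median(l[(l[:,0]>a)&(l[:,0]<a+8)&(l[:,2]<l[:,2].min()+1.5)][:,1]).__round__(2)) for a in (50,60,70)])
print('ztop',[float(np.percentile(q[(l[:,0]>a)&(l[:,0]<a+6)][:,2],97).round(2)) for a in (50,56,62,68,73)])
cv2.imwrite('pics/m_%.2f.png'%st['t'],s['pixels'][...,::-1])
E
python3 m.py
```

```text
t: 7.83
tcp_pos: [482.5, -149.6, 74.2]
tcp_rot: [3.121, -0.36, 0.003]
wrist_force: [0.1, 0.1, -0.8]
grip_width: 15.3
gripper_force: 58.6
tcp [ 482.51954299 -149.64008371   74.17091499] yaw -0.22999301116247295 F [ 0.13539683  0.10340196 -0.75420129]
  return _methods._mean(a, axis=axis, dtype=dtype,
  ret = ret.dtype.type(ret / rcount)
Traceback (most recent call last):
  File "m.py", line 7, in <module>
    print('plate n',len(w),'z',np.median(w[:,2]),'y',l[:,1].min(),l[:,1].max())
                                                     ~~~~~~~~~~^^
ValueError: zero-size array to reduction operation minimum which has no identity
```

```bash
python3 - <<'E'
c=open('m.py').read().split('\n')
c=[x for x in c if not x.startswith(("m=abs","xs=","print('plate"))]
c.insert(7,"tb=(abs(P[...,2])<6)&(u>330)&(v>100)&(hsv[...,1]>40);print('table',np.median(P[tb][:,2]),tb.sum())")
open('m.py','w').write('\n'.join(c))
E
python3 m.py; ls pics
```

```text
tcp [ 482.54823415 -149.62647741   74.22957296] yaw -0.23004546342196128 F [ 0.99845633  0.16246118 -1.72314428]
table 0.2865742639950781 37739
tip x 84.78991077329738 ytop [0.45, 0.84, 0.42]
ztop [84.04, 84.08, 84.14, 84.21, 84.09]
crop1.png
m_7.88.png
scene.png
side.png
w1.png
w2.png
w3.png
```

View pics/m_7.88.png

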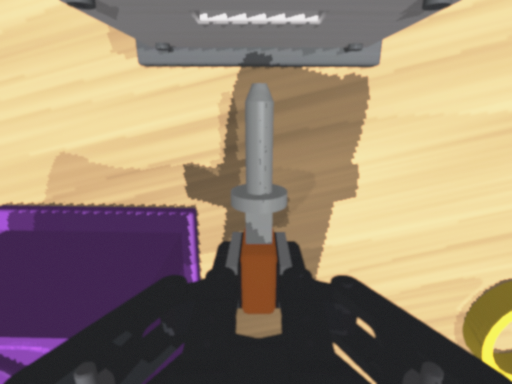

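```bash
python3 - <<'E'
from h import *
st=sense(); T=R.from_rotvec(st['tcp_rot']).as_matrix(); t=st['tcp_pos']; s=snapshot('wrist')
v,u=np.mgrid[0:384,0:512]; P=pts(s,np.c_[u.ravel(),v.ravel()]).reshape(384,512,3); L=(P-t)@T
for r in range(0,48,2): print(r,[(round(float(L[r,c,0]),1),round(float(P[r,c,2]),1)) for c in (170,230,260,290,350)],s['pixels'][r,[170,230,260,290,350]].mean(1).round())
for r in (6,16,26): print(r,L[r,180:345:6,0].round(0),L[r,[197,322],1])
E
```

```text
0 [(109.2, 94.8), (109.2, 94.6), (109.3, 94.2), (109.0, 95.1), (109.1, 95.0)] [115. 116. 118. 117. 117.]
2 [(109.6, 91.4), (109.1, 92.9), (109.1, 92.8), (109.4, 92.0), (108.9, 93.6)] [114. 114. 115. 116. 115.]
4 [(109.2, 90.8), (108.8, 91.8), (109.4, 89.9), (109.3, 90.2), (109.1, 91.0)] [115. 116. 115. 116. 116.]
6 [(109.3, 88.1), (109.3, 88.0), (108.8, 89.9), (109.4, 87.6), (109.1, 88.9)] [115. 115. 116. 117. 116.]
8 [(109.1, 86.9), (109.1, 86.5), (108.8, 87.5), (108.9, 87.2), (109.1, 86.9)] [115. 116. 116. 117. 118.]
10 [(109.2, 84.0), (113.9, 66.3), (113.9, 66.5), (113.7, 67.3), (109.2, 84.1)] [113. 120. 120. 122. 117.]
12 [(109.2, 81.6), (112.8, 67.8), (112.8, 67.9), (112.7, 68.1), (109.6, 80.1)] [114. 123. 130. 125. 114.]
14 [(109.0, 79.9), (112.1, 67.7), (112.5, 65.9), (112.3, 66.8), (109.1, 79.5)] [115. 125. 201. 126. 114.]
16 [(109.3, 76.0), (111.2, 68.2), (111.2, 68.3), (111.4, 67.7), (109.2, 76.6)] [115. 165. 237. 171. 117.]
18 [(109.1, 74.1), (110.8, 67.1), (110.7, 67.5), (110.4, 68.8), (109.1, 74.3)] [116. 228. 235. 230. 117.]
20 [(109.0, 71.6), (109.8, 68.0), (109.8, 68.
[... 1259 characters left out ...]
, (109.6, 17.4), (109.5, 17.8), (108.4, 24.5)] [101. 112. 113. 114.  91.]
46 [(109.0, 15.1), (109.1, 13.6), (109.4, 12.0), (109.0, 14.4), (107.3, 25.0)] [ 77. 111. 112. 116.  85.]
6 [109. 109. 110. 109. 109. 109. 109. 109. 109. 109. 109. 109. 109. 109.
 109. 109. 109. 109. 109. 109. 109. 109. 109. 109. 109. 109. 109. 109.] [-20.89372414  22.38564645]
16 [109. 109. 109. 111. 112. 111. 111. 111. 111. 112. 111. 111. 112. 111.
 111. 111. 111. 112. 111. 111. 111. 111. 111. 111. 109. 109. 109. 109.] [-24.39730422  25.28658035]
26 [109. 109. 109. 109. 109. 109. 109. 109. 109. 109. 109. 109. 109. 109.
 109. 109. 109. 109. 109. 109. 109. 109. 109. 109. 109. 109. 109. 109.] [-26.74648363  27.80676244]
```

The slot's bottom lip is visible: z 67.3 measured against 67 true, slot ends at -24.4 and +25.3, face at 109.1 mm. The pin axis is 2.6 mm too high and centred to 0.2 mm. I'll lower it, shift to one side of the slot, and enter gently.

```bash
python3 -m handwheel '[[255,0,-0.65,0.13,0],[255,0,-0.7,0.13,0],[255,0.7,0,0,0],[255,0.7,0,0,0],[255,0.5,0,0,0],[255,0.3,0,0,0],[255,0.2,0,0,0],[255,0.2,0,0,0],[255,0,0,0,0],[255,0,0,0,0]]'; python3 m.py
```

```text
t: 8.82
tcp_pos: [509.9, -142.3, 70.6]
tcp_rot: [3.121, -0.361, -0.0]
wrist_force: [-0.5, -0.2, -0.1]
grip_width: 15.4
gripper_force: 58.6
tcp [ 509.90313627 -142.3329129    70.55345133] yaw -0.23045867815884521 F [-0.546676   -0.23420431 -0.05677277]
table 0.2891682400645408 38430
tip x 84.7982053838761 ytop [nan, nan, nan]
ztop [80.4, 80.33, 80.29, 80.46, 80.44]
  return _methods._mean(a, axis=axis, dtype=dtype,
  ret = ret.dtype.type(ret / rcount)
```

```bash
python3 -m handwheel '[[255,0.1,0,-0.08,0],[255,0.2,0,0,0],[255,0.2,0,0,0],[255,0.2,0,0,0],[255,0.2,0,0,0],[255,0,0,0,0],[255,0,0,0,0]]'; python3 m.py 2>/dev/null
```

```text
t: 9.45
tcp_pos: [519.0, -144.3, 71.4]
tcp_rot: [3.121, -0.361, 0.0]
wrist_force: [-0.1, -0.0, -1.9]
grip_width: 15.4
gripper_force: 58.6
tcp [ 518.96884823 -144.29104107   71.43062727] yaw -0.23013344704606803 F [-0.09909403 -0.03984487 -1.88088775]
table 0.28232418593137254 36065
tip x 73.60854591800128 ytop [0.01, 0.41, 1.2]
ztop [81.08, 81.31, 81.22, 81.35, 81.28]
```

```bash
python3 -m handwheel '[[255,0.2,0,0,0],[255,0.2,0,0,0],[255,0.2,0,0,0],[255,0.2,0,0,0],[255,0,0,0,0],[255,0,0,0,0]]'
```

```text
t: 10.0
tcp_pos: [526.8, -146.1, 71.4]
tcp_rot: [3.121, -0.361, 0.0]
wrist_force: [0.4, -0.9, -0.4]
grip_width: 15.3
gripper_force: 58.6
```

```bash
python3 -m handwheel '[[255,0.15,0,0,0],[255,0.15,0,0,0],[255,0,0,0,0],[255,0,0,0,0]]'; python3 -m handwheel '[[255,0.1,0,0,0],[255,0.1,0,0,0],[255,0,0,0,0],[255,0,0,0,0]]'
```

```text
t: 10.33
tcp_pos: [529.6, -146.7, 71.4]
tcp_rot: [3.121, -0.361, 0.0]
wrist_force: [-0.5, 0.0, -1.0]
grip_width: 15.6
gripper_force: 58.6
t: 10.67
tcp_pos: [531.0, -147.1, 71.3]
tcp_rot: [-3.121, 0.361, 0.002]
wrist_force: [-2.2, 1.1, -0.1]
grip_width: 15.2
gripper_force: 58.7
```

```bash
python3 -m handwheel '[[255,0.1,0,0,0],[255,0.1,0,0,0],[255,0,0,0,0],[255,0,0,0,0]]'; for i in 1; do :; done; python3 -m handwheel '[[255,0,0.1,0,0],[255,0,0.1,0,0],[255,0,0,0,0]]'
```

```text
t: 11.0
tcp_pos: [532.7, -147.5, 71.3]
tcp_rot: [-3.12, 0.361, 0.002]
wrist_force: [-4.5, 1.7, 1.2]
grip_width: 15.5
gripper_force: 58.8
t: 11.25
tcp_pos: [532.5, -148.7, 71.1]
tcp_rot: [-3.12, 0.359, 0.002]
wrist_force: [-3.1, 2.5, 0.1]
grip_width: 15.2
gripper_force: 58.7
```

```bash
python3 -m handwheel '[[255,0,0.1,0,0],[255,0,0.1,0,0],[255,0,0,0,0]]'; python3 -m handwheel '[[255,0,0.1,0,0],[255,0,0.1,0,0],[255,0,0,0,0]]'
```

```text
t: 11.5
tcp_pos: [534.1, -153.0, 72.0]
tcp_rot: [3.119, -0.362, 0.007]
wrist_force: [-0.1, -0.9, -2.1]
grip_width: 15.3
gripper_force: 58.6
t: 11.75
tcp_pos: [532.8, -154.5, 71.9]
tcp_rot: [3.12, -0.362, 0.003]
wrist_force: [0.2, -0.4, -0.1]
grip_width: 15.4
gripper_force: 58.6
```

The force fell to zero between the 2 and 4 mm shifts, so the nose has dropped in. I'll ease forward and watch the forces.

```bash
python3 -m handwheel '[[255,0.1,0,0,0],[255,0.1,0,0,0],[255,0,0,0,0]]'; python3 -m handwheel '[[255,0.1,0,0,0],[255,0.1,0,0,0],[255,0,0,0,0]]'
```

```text
t: 12.0
tcp_pos: [534.5, -154.1, 71.6]
tcp_rot: [3.121, -0.361, 0.001]
wrist_force: [-0.1, -0.3, -1.3]
grip_width: 15.2
gripper_force: 58.6
t: 12.25
tcp_pos: [536.3, -154.4, 71.5]
tcp_rot: [3.121, -0.36, 0.001]
wrist_force: [0.6, 0.6, -0.8]
grip_width: 15.5
gripper_force: 58.7
```

```bash
python3 -m handwheel '[[255,0.1,0,0,0],[255,0.1,0,0,0],[255,0,0,0,0]]'; python3 -m handwheel '[[255,0.1,0,0,0],[255,0.1,0,0,0],[255,0,0,0,0]]'
```

```text
t: 12.5
tcp_pos: [538.2, -154.9, 71.5]
tcp_rot: [3.121, -0.361, 0.001]
wrist_force: [-0.1, 0.2, -0.6]
grip_width: 15.6
gripper_force: 58.6
t: 12.75
tcp_pos: [540.1, -155.4, 71.5]
tcp_rot: [3.121, -0.361, 0.001]
wrist_force: [-0.1, 0.5, -1.4]
grip_width: 15.2
gripper_force: 58.7
```

```bash
python3 -m handwheel '[[255,0.15,0,0,0],[255,0.15,0,0,0],[255,0.1,0,0,0],[255,0,0,0,0]]'; python3 -m handwheel '[[255,0.15,0,0,0],[255,0.15,0,0,0],[255,0.1,0,0,0],[255,0,0,0,0]]'
```

```text
t: 13.08
tcp_pos: [544.1, -156.3, 71.5]
tcp_rot: [3.121, -0.361, 0.001]
wrist_force: [0.0, -0.1, -1.2]
grip_width: 15.1
gripper_force: 58.7
t: 13.42
tcp_pos: [548.0, -157.2, 71.5]
tcp_rot: [3.121, -0.36, 0.001]
wrist_force: [-0.5, -1.0, -0.4]
grip_width: 15.3
gripper_force: 58.7
```

```bash
python3 -m handwheel '[[255,0.1,0,0,0],[255,0.1,0,0,0],[255,0,0,0,0]]'; python3 -m handwheel '[[255,0.1,0,0,0],[255,0,0,0,0],[255,0,0,0,0]]'
```

```text
t: 13.67
tcp_pos: [549.9, -157.7, 71.5]
tcp_rot: [3.121, -0.361, 0.001]
wrist_force: [0.2, -1.2, -1.3]
grip_width: 15.4
gripper_force: 58.7
t: 13.92
tcp_pos: [550.7, -157.9, 71.5]
tcp_rot: [3.121, -0.361, 0.001]
wrist_force: [0.1, -1.1, -0.8]
grip_width: 15.3
gripper_force: 58.7
```

```bash
python3 -m handwheel '[[255,0.07,0,0,0],[255,0,0,0,0],[255,0,0,0,0]]'; python3 -m handwheel '[[255,0.05,0,0,0],[255,0,0,0,0],[255,0,0,0,0]]'
```

```text
t: 14.17
tcp_pos: [551.3, -158.0, 71.5]
tcp_rot: [3.121, -0.361, 0.0]
wrist_force: [0.2, 0.2, -0.2]
grip_width: 15.6
gripper_force: 58.7
t: 14.42
tcp_pos: [551.8, -158.2, 71.5]
tcp_rot: [3.121, -0.361, 0.0]
wrist_force: [0.0, -0.4, -0.9]
grip_width: 15.5
gripper_force: 58.7
```

```bash
python3 -m handwheel '[[255,0.04,0,0,0],[255,0,0,0,0],[255,0,0,0,0]]'
```

```text
t: 14.67
tcp_pos: [552.2, -158.2, 71.5]
tcp_rot: [3.121, -0.361, 0.0]
wrist_force: [-1.1, -0.9, -1.2]
grip_width: 15.6
gripper_force: 58.7
```

```bash
python3 -m handwheel '[[255,0.04,0,0,0],[255,0,0,0,0],[255,0,0,0,0]]';python3 -m handwheel '[[255,0.03,0,0,0],[255,0,0,0,0],[255,0,0,0,0]]'
```

```text
t: 14.92
tcp_pos: [552.6, -158.3, 71.4]
tcp_rot: [3.121, -0.361, 0.0]
wrist_force: [-1.0, -0.6, -0.4]
grip_width: 15.6
gripper_force: 58.7
t: 15.17
tcp_pos: [552.8, -158.4, 71.5]
tcp_rot: [-3.121, 0.361, 0.0]
wrist_force: [-1.0, -0.4, -0.7]
grip_width: 15.1
gripper_force: 58.7
```

```bash
python3 -m handwheel '[[255,0.05,0,0,0],[255,0,0,0,0],[255,0,0,0,0]]';python3 -m handwheel '[[255,0.04,0,0,0],[255,0,0,0,0],[255,0,0,0,0]]'
```

```text
t: 15.42
tcp_pos: [552.8, -158.4, 71.4]
tcp_rot: [-3.121, 0.361, 0.002]
wrist_force: [-2.4, 0.3, 0.8]
grip_width: 15.2
gripper_force: 58.8
t: 15.67
tcp_pos: [552.8, -158.4, 71.4]
tcp_rot: [-3.12, 0.361, 0.003]
wrist_force: [-5.4, 0.3, 2.6]
grip_width: 15.2
gripper_force: 59.1
```

The collar is seated: the TCP stops while the force rises to about 5 N. I'll ease the load and release.

```bash
python3 -m handwheel '[[255,-0.05,0,0,0],[255,0,0,0,0],[220,0,0,0,0],[190,0,0,0,0],[160,0,0,0,0],[120,0,0,0,0],[80,0,0,0,0],[40,0,0,0,0],[0,0,0,0,0],[0,0,0,0,0],[0,0,0,0,0],[0,0,0,0,0]]' && python3 -m handwheel '[[0,0,0,-0.5,0],[0,0,0,-1,0],[0,0,0,-2,0],[0,0,0,-3,0],[0,0,0,-3,0],[0,0,0,-3,0],[0,-2,0,-1,0],[0,-2,0,0,0],[0,-2,0,0,0],[0,-2,0,0,0],[0,0,0,0,0],[0,0,0,0,0]]'
python3 - <<'E'
from h import *
s=snapshot('wrist'); cv2.imwrite('pics/w4.png',s['pixels'][...,::-1]); st=sense()
v,u=np.mgrid[0:384,0:512]; P=pts(s,np.c_[u.ravel(),v.ravel()]).reshape(384,512,3)
hsv=cv2.cvtColor(s['pixels'],cv2.COLOR_RGB2HSV).astype(int); o=(hsv[...,0]<18)&(hsv[...,1]>170)&(abs(P[...,2]-90)<8)&(abs(P[...,0]-550)<40)
q=P[o]; ux=np.array([.9736,-.2284]); d=(q[:,:2]-[589.5,-175])@ux; print(len(q),q.mean(0),'handle x span rel plate',np.percentile(d,[1,99]),cv2.minAreaRect(q[:,:2].astype(np.float32)))
w=np.linalg.lstsq(np.c_[d,np.ones(len(d))],q[:,2],rcond=None)[0]; print('pitch',w[0])
E
```

```text
t: 16.67
tcp_pos: [553.3, -158.4, 71.5]
tcp_rot: [3.121, -0.361, 0.0]
wrist_force: [-0.4, 0.5, -0.7]
grip_width: 85.6
gripper_force: 0.0
t: 17.67
tcp_pos: [475.0, -140.2, 207.5]
tcp_rot: [-3.12, 0.361, -0.003]
wrist_force: [0.3, 0.2, -0.0]
grip_width: 85.5
gripper_force: 0.0
652 [ 549.13303605 -158.54721161   85.67046612] handle x span rel plate [-58.03618375 -28.98753693] ((549.0261840820312, -158.6206512451172), (14.707634925842285, 29.888948440551758), 76.29110717773438)
pitch 0.09462565193110484
```

View pics/w4.png

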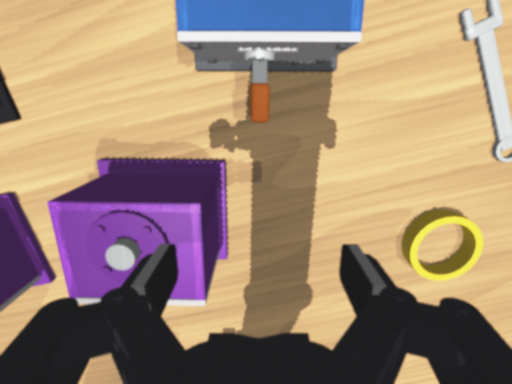

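The pin is in the slot with its handle slightly sagged (top 85.7 mm). I'll check the insertion margin against the in-hand view, w3, using the same measure.

```bash
python3 - <<'E'
from h import *
import pickle
def an(s,th,name):
    v,u=np.mgrid[0:384,0:512]; P=pts(s,np.c_[u.ravel(),v.ravel()]).reshape(384,512,3)
    c,n=np.cos(th),np.sin(th); X=P[...,0]*c+P[...,1]*n; hsv=cv2.cvtColor(s['pixels'],cv2.COLOR_RGB2HSV).astype(int)
    pl=(hsv[...,1]<60)&(abs(P[...,2]-90)<12)&(P[...,0]>560)&(P[...,0]<620); face=np.median(X[pl])
    o=(hsv[...,0]<18)&(hsv[...,1]>170)&(P[...,0]>430)&(P[...,0]<580)&(P[...,2]>60)&(P[...,1]<-100)
    q=P[o]; x=X[o]; print(name,'face',face,pl.sum(),'n',len(x))
    for a in np.arange(x.min(),x.max(),3): 
        k=(x>=a)&(x<a+3); print(round(a-face,1),k.sum(),np.median(q[k][:,2]).round(2))
an(pickle.load(open('w3.pkl','rb')),-.23,'w3'); an(snapshot('wrist'),-.23,'now')
E
```

```text
w3 face 613.3335869245086 906 n 2284
-126.7 130 196.23
-123.7 178 196.31
-120.7 174 196.31
-117.7 185 196.38
-114.7 187 196.35
-111.7 193 196.34
-108.7 199 196.3
-105.7 207 196.22
-102.7 210 196.26
-99.7 464 194.6
-96.7 150 190.64
-93.7 0 nan
-90.7 0 nan
-87.7 0 nan
-84.7 0 nan
-81.7 0 nan
-78.7 0 nan
-75.7 0 nan
-72.7 0 nan
-69.7 0 nan
-66.7 0 nan
-63.7 0 nan
-60.7 0 nan
-57.7 0 nan
-54.7 0 nan
-51.7 0 nan
-48.7 0 nan
-45.7 0 nan
-42.7 0 nan
-39.7 0 nan
-36.7 0 nan
-33.7 7 302.39
now face 613.31023588891 1093 n 658
-57.4 61 84.27
-54.4 66 84.57
-51.4 60 85.21
-48.4 72 85.3
-45.4 72 85.72
-42.4 58 85.86
-39.4 72 86.08
-36.4 72 86.45
-33.4 72 86.93
-30.4 53 86.54
  return _methods._mean(a, axis=axis, dtype=dtype,
  ret = ret.dtype.type(ret / rcount)
```

```bash
python3 -c "
from workcell import hand_in
print(hand_in())"
```

```text
the job is handed in; nothing more can be done
None
```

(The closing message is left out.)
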